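# Set and lock the focus of a star-light projector

## Robot

A 6-joint arm with a two-finger parallel gripper is mounted at the origin on the work surface. World frame = base frame: x ahead of the robot, y to its left, z up, the work surface at z = 0. Lengths are in m, angles in rad, forces in N, time in s.
With the tool pointing down it reaches from about 0.425 to 0.95 m from the base axis. Payload 14.7 kg.
Tool frame: the origin (TCP) lies midway between the tips of the shut fingers; the grasp point (between the pads) lies 19 mm behind it; z points along the fingers, y is the line along which they close (so a half turn about z gives the same grasp; the last joint's range is limited). The gripper opens to 85 mm and grips with 20 to 120 N. Pads are 22 mm wide; open, the fingers measure 114 mm over their backs; the gripper's body (76 mm by 85 mm) begins 54 mm behind the grasp point. The pads swing forward as they close: fully open they stand 13 mm farther back than shut.
Start: joints at [1.106, 0.48, 1.596, -0, 1.065, -0.047], TCP at [0.264, 0.594, 0.204] pointing down, gripper open.
Joint ranges: [-2.75, 2.75], [-0.82, 2.05], [0.23, 2.67], [-1.56, 4.7], [0.09, 2.69], [-2.92, 2.92]. Speed limits (rad/s): [1.89, 1.89, 2.39, 3.01, 3.01, 3.01].

## Interface

Orientations are given as a 3x3 rotation matrix whose columns are the frame's x, y, z axes.
In Python, from plant import r gives the robot as it stands. The module is installed in compiled form; this text tells all that it offers.
- The arm moves only by the tool move_arm, never from a script. Its argument "rows" is a list that holds one entry, the list of rows, each a list of 5 numbers: the shift along the tool's x, y, z in cm, then the turn about the tool's z in degrees, then the opening, from -1 (shut) to 1 (fully open). In form: [[[x, y, z, twist, fingers], ...]]. A call has 1 to 10 rows; each row shifts and turns the commanded pose from where the row before left it, along the tool's axes as they then stand; what a row does not reach is not made up. A row lasts 1/12 s, in which the tool goes at most 41.7 mm and 7.16 degrees, less where a joint would pass 70% of its speed; a pose out of reach is approached as far as the arm can. A call with a gripper value outside its range is refused whole. The fingers move at their own pace and stop on an object; the grip force is fixed at half the most. Time passes only in rows, so rows that do not move let the fingers close. It gives the time, the measured TCP pose, the force, the opening and the grip force at its end, in the units of the state.
- r.sense(): the state, without advancing time (a new reading comes with each control period).
- r.get_image(name): name is "scene" or "top" or "wrist"; returns a dict with "pixels" (400x640x3 uint8, red, green, blue), "K" (3x3 intrinsics, pixels), "cam_to_world" (4x4, takes a point from camera to world coordinates); the wrist camera has in their place "mount" (4x4, takes a point from camera to tool coordinates, whose origin is the TCP and whose axes are the flange's). Camera axes: x right, y up, looking along -z (the intrinsics and any distortion apply to the point x, -y, -z); pixel columns grow to the right and rows downward; lengths in m; the calibration is good to about 2 mm. A picture is of the moment at which its call begins: read the wrist's pose just before it. There is no depth.
- r.job_done(): hands the job in; it is judged then, once.
The state is a dict: "time_s": time; "joint_pos": joint angles; "joint_velocities": joint speeds; "joint_torque": joint torques, N m; "position": TCP position; "orientation": TCP orientation; "ft_force": force on the tool from outside, world axes, zero at the start; "moment": the same for the moment, N m; "grip_width": finger opening in m; "gripper_force": force on a finger pad.
Only numpy, scipy, OpenCV 4.12 (cv2) and the standard library are available. Lean on these libraries where they do the work, as an engineer would, in place of code of your own. Each camera call takes 0.05 s, during which the arm holds its last target. There are 200 camera calls.

## Task

Focus the star-light projector on the coffee table: turn its barrel until the pointer nose stands over the raised index on the housing's rim. Then, keeping the pointer on the index all the while, turn the knurled lock ring clockwise (seen from above) as far as it goes by bringing its post towards the barrel's post; the ring is stiff and carries the barrel with it unless the barrel is held. Leave the pointer on the index and the ring tight, and do not disturb the other things on the table.

Things in the scene. Friction and masses are not known exactly. Their poses are not given: they have to be found in the camera images.
- projector: The star-light projector: a black upright drum 204 mm across, its flat top 100 mm above the table, with ring and barrel above that. It is fixed and does not move when pushed. Origin: centre of its underside; its x axis points to the index.
- axis (a point): Point on the upright turning axis of barrel and ring, 160 mm above the table, just under the barrel's flat top (164 mm, 84 mm across, lens in it). Its x axis points level from the turning axis to the index. Out of the housing rise on this axis the knurled steel lock ring (114 mm across, 102 to 123 mm above the table) and, through it, the focus barrel.
- mark (a point): The index: a raised aluminium bar, 20 mm long radially, 8 mm wide, 22 mm high, standing on the rim of the drum, 84 to 104 mm from the axis; this point is its top centre, 94 mm from the axis, 122 mm above the table. There is only one.
- barrel_post (a point): The barrel's post: upright aluminium pin 16 mm thick, its centre line 66 mm from the turning axis, on a level arm (12 mm wide, top 140 mm above the table) that runs on to a pointed nose 92 mm from the axis. Free from 140 to 194 mm above the table; this point is on its centre line at 166 mm. The nose is over the index when the post lies on the line from axis to index.
- ring_post (a point): The lock ring's post: upright steel pin 10 mm thick, 66 mm from the turning axis, free from 125 to 182 mm above the table; this point is on its centre line at 166 mm. It stands anticlockwise (from above) of the barrel's post by 0.80 rad minus the ring's joint value; over their outsides the posts measure 60 to 65 mm at the start, 33 mm when tight. Nothing else stands between or beside them.
- focus_barrel (a joint): Angle of the barrel in the housing, rad, positive anticlockwise seen from above; 0 when its nose is exactly over the index. It starts at 0.35 to 0.80 and can go from -0.7 to 1.0. It turns easily (about 0.08 N m) and stays where it is left.
- lock_ring (a joint): Angle of the ring relative to the barrel, rad, positive clockwise seen from above (tightening); starts at 0 to 0.08, tight at its stop at 0.50. It is stiffer (0.25 N m, some 4 N at its post) than the barrel, so pushing either post alone turns both together without tightening; the ring turns only if the barrel is held. Stays where it is left.
- lens_cap: Bystander: loose black lens cap, disc 96 mm across, 28 mm high with its knob, lying near the projector. Origin: centre of its underside.
- remote: Bystander: loose black remote control, 165 x 44 x 18 mm, long along its x, lying near the projector. Origin: centre of its underside.
- jar: Bystander: amber jar, 76 mm across, 135 mm high, to the robot's left. Origin: centre of its underside.
- tub: Bystander: white tub, 68 mm across, 85 mm high, to the robot's right. Origin: centre of its underside.
- mug: Bystander: mug, 82 mm across, 95 mm high, beyond the projector. Origin: centre of its underside.
- tin_tray: Bystander: flat tin tray with bits and dice in it, 120 x 210 x 22 mm, beyond the projector. Origin: centre of its underside.
- coaster: Bystander: cork coaster, 104 mm across, 8 mm thick, to the left of the robot. Origin: centre of its underside.

How it is judged:
By the outcome, as a careful person would: the job done as asked, in the order asked, and still so for the second after the job is handed in, with the robot touching nothing.
It also fails if it takes over 45 s, if anything falls off the work surface, if the arm or the gripper's body presses on something with over 40 N, if the wrist force passes 120 N, or if a joint passes its speed limit or range.

## Working session

There is one attempt and no reset: what is moved stays moved. The work goes in short steps, Python scripts to look and compute and a tool call to move; the robot and the scene stay as the last step left them, time stands still between calls to the robot, and variables do not carry over. Pictures are saved under pics/ and viewed, at most 10 in all, crops included, and the job is handed in when it is done.

Besides the shell and the picture viewer there is one more tool, called after "Request:" as a command line: name --argument value ..., lists and objects as JSON in quotes. move_arm: Moves the arm, as the interface text tells. Its arguments: {"type":"object","properties":{"rows":{"type":"array"}},"required":["rows"]}

```bash
mkdir -p pics
cat > h.py <<'E'
import numpy as np, cv2
from plant import r
def save(n,f):
    d=r.get_image(n); cv2.imwrite(f,cv2.cvtColor(d["pixels"],cv2.COLOR_RGB2BGR)); return d
def ray(d,u,v,z):
    K=np.array(d["K"]);T=np.array(d["cam_to_world"])
    p=np.linalg.inv(K)@[u,v,1]; q=T[:3,:3]@[p[0],-p[1],-p[2]]; o=T[:3,3]
    return o+q*(z-o[2])/q[2]
E
python3 - <<'E'
from h import *
import pickle
for n in("scene","top"):
    d=save(n,f"pics/{n}.png"); pickle.dump(d,open(n+".pkl","wb")); print({k:(np.round(v,3).tolist() if k!='pixels' else 0) for k,v in d.items()})
s=r.sense();print(s["position"],s["orientation"],s["grip_width"])
E
```

```text
{'pixels': 0, 'K': [[387.775, 0.0, 319.63], [0.0, 387.775, 199.018], [0.0, 0.0, 1.0]], 'cam_to_world': [[0.211, -0.782, 0.586, 1.371], [0.978, 0.166, -0.13, -0.209], [0.004, 0.601, 0.799, 1.228], [0.0, 0.0, 0.0, 1.0]]}
{'pixels': 0, 'K': [[508.301, 0.0, 324.558], [0.0, 508.301, 193.253], [0.0, 0.0, 1.0]], 'cam_to_world': [[-0.009, 0.999, -0.044, 0.471], [-1.0, -0.008, 0.021, 0.004], [0.021, 0.044, 0.999, 1.577], [0.0, 0.0, 0.0, 1.0]]}
[0.26356222 0.59375296 0.20313546] [[-9.13978669e-01  4.05761986e-01 -4.50727254e-04]
 [ 4.05762235e-01  9.13978175e-01 -9.51081669e-04]
 [ 2.60420862e-05 -1.05215646e-03 -9.99999446e-01]] 0.08538860102193141
```

View pics/top.png

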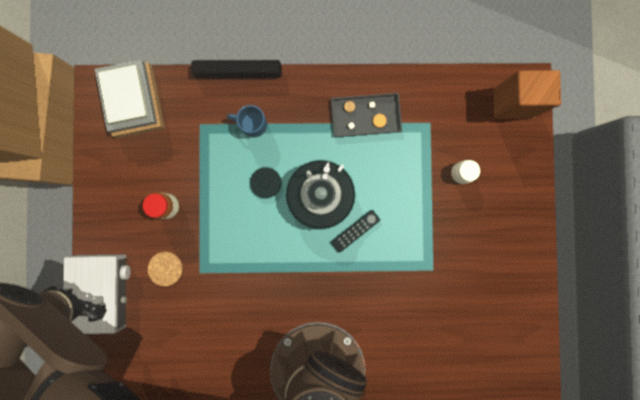

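View pics/scene.png

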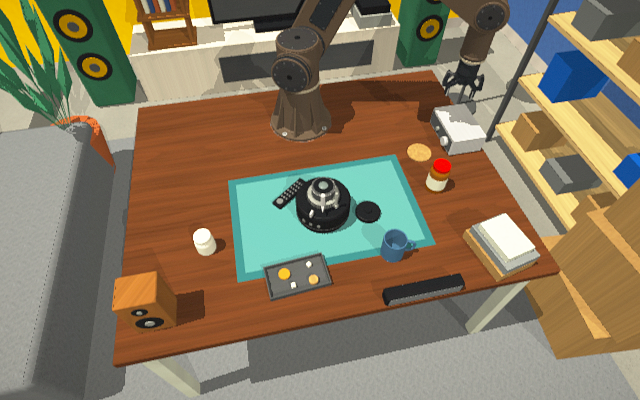

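Run:
```python
import cv2,pickle,numpy as np
from h import *
d=pickle.load(open("top.pkl","rb"))
im=cv2.imread("pics/top.png")[150:240,270:370]
cv2.imwrite("pics/topc.png",cv2.resize(im,None,fx=6,fy=6,interpolation=cv2.INTER_CUBIC))
```

```text
(no output)
```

View pics/topc.png

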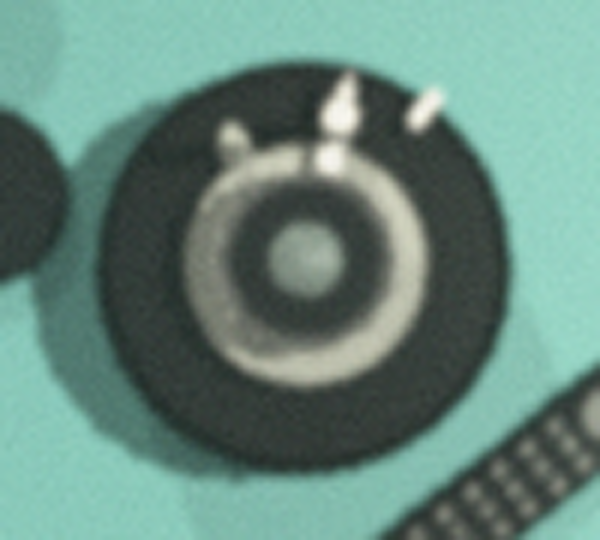

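Run:
```python
import pickle
from h import *
d=pickle.load(open("top.pkl","rb"))
f=lambda u,v,z:ray(d,270+u/6-.4,150+v/6-.4,z)[:2]
A=f(307,258,.164);D=f(305,267,.1);I=f(425,110,.122);N=f(350,75,.134);B=f(341,105,.194);R=f(232,125,.182)
print("axis",A,D)
A=(A+D)/2
for n,p in dict(I=I,N=N,B=B,R=R).items():
    q=p-A;print(n,p.round(3),np.hypot(*q).round(4),np.arctan2(q[1],q[0]).round(3))
for u,v in((157,206),(250,120)): print(ray(d,u,v,.1))
```

```text
axis [ 0.53451536 -0.0147418 ] [ 0.53303193 -0.014606  ]
I [ 0.607 -0.072] 0.0932 -0.668
N [ 0.623 -0.036] 0.0915 -0.239
B [ 0.603 -0.03 ] 0.0707 -0.224
R [0.595 0.019] 0.0701 0.507
[0.50239   0.4574263 0.1      ]
[0.75112785 0.18915353 0.1       ]
```

Request:
move_arm --rows '[[[0,0,-4,0,1],[0,0,-4,0,1],[-2.7,-2.1,0,0,1],[-2.7,-2.1,0,0,1],[-2.7,-2.1,0,0,1],[-2.7,-2.1,0,0,1],[-2.7,-2.1,0,0,1],[-2.7,-2.1,0,0,1],[-2.7,-2.1,0,0,1],[-2.7,-2.1,0,0,1]]]'

```text
time_s: 0.93
position: [0.3933, 0.3513, 0.2835]
orientation: [[-0.914, 0.406, -0.0], [0.406, 0.914, -0.0], [0.0, -0.0, -1.0]]
ft_force: [0.8, 0.0, 0.9]
grip_width: 0.0856
gripper_force: 0.0
```

Request:
move_arm --rows '[[[-2.7,-2.1,0,0,1],[-2.7,-2.1,0,0,1],[-2.7,-2.1,0,0,1],[-2.7,-2.1,0,0,1],[-2.7,-2.1,0,0,1],[-2.7,-2.1,0,0,1],[-2.7,-2.1,0,0,1],[-2.7,-2.1,0,0,1],[-2.7,-2.1,0,0,1],[-2.7,-2.1,0,0,1]]]'

```text
time_s: 1.77
position: [0.5549, 0.0497, 0.2835]
orientation: [[-0.914, 0.406, -0.0], [0.406, 0.914, 0.0], [0.0, -0.0, -1.0]]
ft_force: [0.7, 0.5, 0.9]
grip_width: 0.0852
gripper_force: 0.0
```

Request:
move_arm --rows '[[[-1,0.6,0,0,1],[0,0,0,-6.5,1],[0,0,0,-6.5,1],[0,0,0,-6.5,1],[0,0,0,-6.5,1],[0,0,0,-6.3,1],[0,0,0,0,1],[0,0,0,0,1]]]'

```text
time_s: 2.43
position: [0.5659, 0.0528, 0.2835]
orientation: [[-0.99, -0.142, -0.001], [-0.142, 0.99, 0.0], [0.0, 0.0, -1.0]]
ft_force: [-0.8, -0.1, -0.3]
grip_width: 0.0851
gripper_force: 0.0
```

Run:
```python
from h import *
import pickle
s=r.sense();print(s["position"],s["orientation"],s["grip_width"],s["ft_force"])
d=save("wrist","pics/w1.png");pickle.dump((s,d),open("w1.pkl","wb"));print(d["mount"],d["K"])
```

```text
[0.56594528 0.0528496  0.28347045] [[-9.89871495e-01 -1.41965386e-01 -5.01711581e-04]
 [-1.41965405e-01  9.89871620e-01  2.64715950e-06]
 [ 4.96254251e-04  7.38460358e-05 -9.99999874e-01]] 0.08508626324669871 [-0.75002929 -0.13005422 -0.27945671]
[[-2.03777016e-04  9.60445712e-01  2.78467220e-01  7.06198817e-02]
 [ 9.99999979e-01  1.96859762e-04  5.28029728e-05 -5.22432456e-04]
 [-4.10460189e-06  2.78467225e-01 -9.60445732e-01 -1.70268319e-01]
 [ 0.00000000e+00  0.00000000e+00  0.00000000e+00  1.00000000e+00]] [[318.44342325   0.         316.46905736]
 [  0.         318.44342325 199.72871278]
 [  0.           0.           1.        ]]
```

View pics/w1.png

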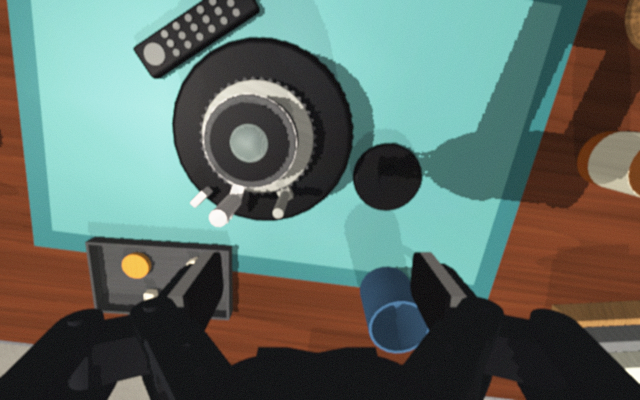

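Run:
```python
import cv2
im=cv2.imread("pics/w1.png")[80:240,170:360]
cv2.imwrite("pics/w1c.png",cv2.resize(im,None,fx=3.5,fy=3.5,interpolation=cv2.INTER_CUBIC))
```

```text
(no output)
```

View pics/w1c.png

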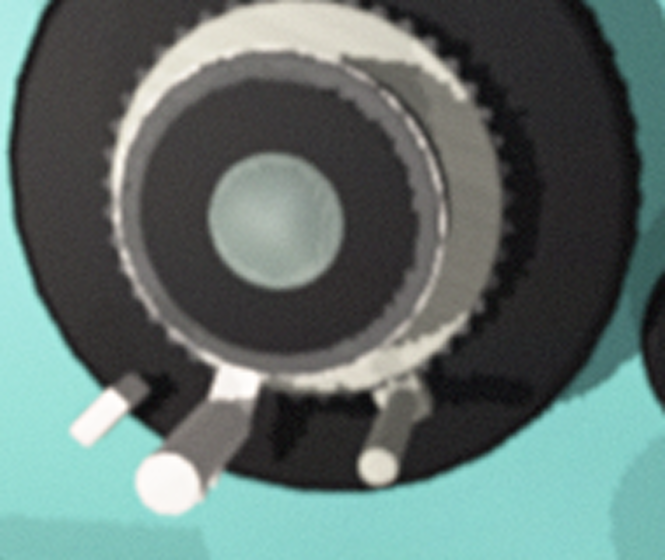

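```bash
cat >> h.py <<'E'
def wray(s,d,u,v,z):
    T=np.eye(4);T[:3,:3]=s["orientation"];T[:3,3]=s["position"]
    return ray(dict(K=d["K"],cam_to_world=T@np.array(d["mount"])),u,v,z)[:2]
E
python3 - <<'E'
import pickle
from h import *
s,d=pickle.load(open("w1.pkl","rb"))
f=lambda u,v,z:wray(s,d,170+(u+.5)/3.5-.5,80+(v+.5)/3.5-.5,z)
A=f(277,221,.164);print(A)
for n,p in dict(I=f(101,414,.122),B=f(168,484,.194),R=f(379,466,.182)).items():
    q=p-A;print(n,p.round(4),np.hypot(*q).round(4),np.arctan2(q[1],q[0]).round(3))
E
```

```text
[ 0.53499775 -0.01369783]
I [ 0.6073 -0.0708] 0.0922 -0.668
B [ 0.5989 -0.0292] 0.0658 -0.238
R [0.5911 0.0209] 0.0659 0.553
```

```bash
cat >> h.py <<'E'
A=np.array([.535,-.0139]);IDX=-.668
def P(b,sep):
    g=lambda a:A+.066*np.array([np.cos(a),np.sin(a)])
    B,R=g(IDX+b),g(IDX+b+sep);u=(R-B)/np.hypot(*(R-B))
    return (B-.008*u+R+.005*u)/2,np.degrees(np.arctan2(u[1],u[0])),np.hypot(*(R-B))+.013
def delta(c0,y0,c1,y1):
    "shift in tool axes (cm) at yaw y0 then twist (deg)"
    a=np.radians(y0);ty=np.array([np.cos(a),np.sin(a)]);tx=np.array([-ty[1],ty[0]])  # x = y cross z(down)
    d=(np.array(c1)-c0)*100
    return (d@tx).round(2),(d@ty).round(2),round(-(y1-y0),2)
def cur():
    s=r.sense();o=np.array(s["orientation"]);return np.array(s["position"]),np.degrees(np.arctan2(o[1,1],o[0,1])),s
E
python3 - <<'E'
from h import *
p,y,s=cur();c,yy,w=P(.43,.79)
print(c,yy,w,delta(p[:2],y,c,yy), s["orientation"][:2,0])
E
```

```text
[ 0.59540307 -0.0058567 ] 98.99543738355396 0.06379468092268836 (np.float64(-2.08), np.float64(-6.23), np.float64(-0.87)) [-0.98997137 -0.14126766]
```

Request:
move_arm --rows '[[[-0.7,-2.1,0,-0.9,0.5],[-0.7,-2.1,0,0,0.5],[-0.7,-2.0,0,0,0.5],[0,0,0,0,0.5],[0,0,0,0,0.5],[0,0,0,0,0.5]]]'

```text
time_s: 2.98
position: [0.5962, -0.0049, 0.2835]
orientation: [[-0.987, -0.159, -0.001], [-0.159, 0.987, 0.0], [0.001, 0.0, -1.0]]
ft_force: [0.1, -0.8, -0.9]
grip_width: 0.0645
gripper_force: 0.0
```

Request:
move_arm --rows '[[[0,0,0,0,0.2],[0,0,0,0,0.2],[0,0,0,0,0.2],[0,0,0,0,0.2],[0,0,0,0,0.2]]]'

```text
time_s: 3.4
position: [0.5964, -0.0048, 0.2838]
orientation: [[-0.987, -0.161, 0.0], [-0.161, 0.987, -0.0], [-0.0, -0.0, -1.0]]
ft_force: [0.7, 0.5, 0.1]
grip_width: 0.0512
gripper_force: 0.0
```

Request:
move_arm --rows '[[[0,0,0,0,-0.3],[0,0,0,0,-0.3],[0,0,0,0,-0.3],[0,0,0,0,-0.3]]]'

```text
time_s: 3.73
position: [0.5965, -0.0051, 0.2837]
orientation: [[-0.987, -0.161, -0.0], [-0.161, 0.987, 0.0], [0.0, 0.0, -1.0]]
ft_force: [0.0, 1.0, 0.4]
grip_width: 0.0299
gripper_force: 0.0
```

Request:
move_arm --rows '[[[0,0,1,0,1],[0,0,1,0,1],[0,0,1,0,1],[0,0,1,0,1],[0,0,0,0,1],[0,0,0,0,1],[0,0,0,0,1]]]'

```text
time_s: 4.32
position: [0.5966, -0.0051, 0.2437]
orientation: [[-0.987, -0.161, -0.0], [-0.161, 0.987, -0.0], [0.0, 0.0, -1.0]]
ft_force: [0.1, -0.9, 0.0]
grip_width: 0.0848
gripper_force: 0.0
```

Run:
```python
from h import *
import pickle
p,y,s=cur();c,yy,w=P(.43,.79)
print(p,c,yy,w,delta(p[:2],y,c,yy))
d=save("wrist","pics/w2.png");pickle.dump((s,d),open("w2.pkl","wb"))
```

```text
[ 0.59663295 -0.00514583  0.24372353] [ 0.59540307 -0.0058567 ] 98.99543738355396 0.06379468092268836 (np.float64(0.13), np.float64(-0.05), np.float64(0.26))
```

View pics/w2.png

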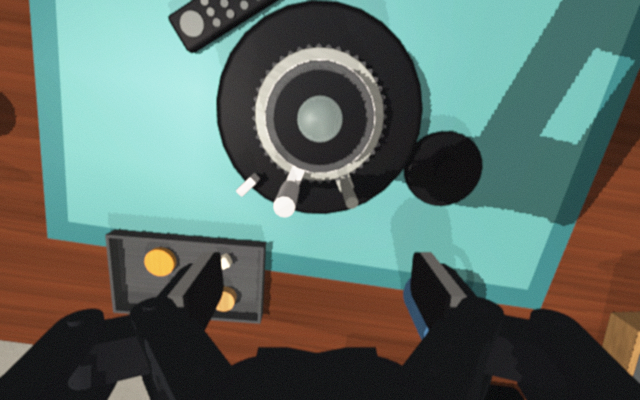

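Request:
move_arm --rows '[[[0.1,-0.1,2,0,1],[0,0,2,0,1],[0,0,2,0,1],[0,0,1.3,0,1],[0,0,1.3,0,1],[0,0,1.3,0,1],[0,0,0,0,0.64],[0,0,0,0,0.64],[0,0,0,0,0.64]]]'

```text
time_s: 5.12
position: [0.5963, -0.0063, 0.1457]
orientation: [[-0.987, -0.161, 0.001], [-0.161, 0.987, -0.0], [-0.001, -0.0, -1.0]]
ft_force: [-0.3, -0.8, -0.6]
grip_width: 0.0701
gripper_force: 0.0
```

Run:
```python
from h import *
p,y,s=cur();print(p,y,s["grip_width"],s["ft_force"])
# rotation rows: barrel .43 -> 0, sep .79, equal steps
N=10;bs=np.linspace(.43,0,N+1)
c0,y0=p[:2],y
for b in bs[1:]:
    c,yy,w=P(b,.79);print(delta(c0,y0,c,yy));c0,y0=c,yy
```

```text
[ 0.59630169 -0.00628221  0.14568296] 99.26345281370459 0.07014420204691839 [-0.32707337 -0.84277536 -0.57419244]
(np.float64(0.1), np.float64(-0.21), np.float64(2.73))
(np.float64(0.01), np.float64(-0.26), np.float64(2.46))
(np.float64(0.01), np.float64(-0.26), np.float64(2.46))
(np.float64(0.01), np.float64(-0.26), np.float64(2.46))
(np.float64(0.01), np.float64(-0.26), np.float64(2.46))
(np.float64(0.01), np.float64(-0.26), np.float64(2.46))
(np.float64(0.01), np.float64(-0.26), np.float64(2.46))
(np.float64(0.01), np.float64(-0.26), np.float64(2.46))
(np.float64(0.01), np.float64(-0.26), np.float64(2.46))
(np.float64(0.01), np.float64(-0.26), np.float64(2.46))
```

Request:
move_arm --rows '[[[0.1,-0.2,0,2.7,0.53],[0,-0.26,0,2.46,0.53],[0,-0.26,0,2.46,0.53],[0,-0.26,0,2.46,0.53],[0,-0.26,0,2.46,0.53],[0,-0.26,0,2.46,0.53],[0,-0.26,0,2.46,0.53],[0,-0.26,0,2.46,0.53],[0,-0.26,0,2.46,0.53],[0,-0.26,0,2.46,0.53]]]'

```text
time_s: 5.95
position: [0.5943, -0.0317, 0.146]
orientation: [[-0.963, 0.271, 0.002], [0.271, 0.963, -0.0], [-0.002, 0.0, -1.0]]
ft_force: [0.3, 1.7, -0.7]
grip_width: 0.0656
gripper_force: 0.5
```

Request:
move_arm --rows '[[[0,0,0,0,0.53],[0,0,0,0,0.53]]]'

```text
time_s: 6.12
position: [0.5943, -0.0317, 0.1457]
orientation: [[-0.964, 0.267, 0.001], [0.267, 0.964, -0.0], [-0.001, 0.0, -1.0]]
ft_force: [-0.4, 0.4, -0.1]
grip_width: 0.0654
gripper_force: 0.0
```

Run:
```python
from h import *
import pickle
p,y,s=cur();c,yy,w=P(0,.79)
print(p,y,s["grip_width"],s["ft_force"],c,yy,delta(p[:2],y,c,yy))
d=save("wrist","pics/w3.png");pickle.dump((s,d),open("w3.pkl","wb"))
t=save("top","pics/t3.png")
a=cv2.resize(cv2.imread("pics/w3.png")[40:300,170:470],None,fx=2,fy=2,interpolation=cv2.INTER_CUBIC)
cv2.imwrite("pics/w3c.png",a)
```

```text
[ 0.59426487 -0.03171922  0.14567398] 74.4878219778862 0.06537859713097566 [-0.44509149  0.37888697 -0.07898349] [ 0.59325733 -0.03176919] 74.35825219292857 (np.float64(0.1), np.float64(-0.03), np.float64(0.13))
```

View pics/w3c.png

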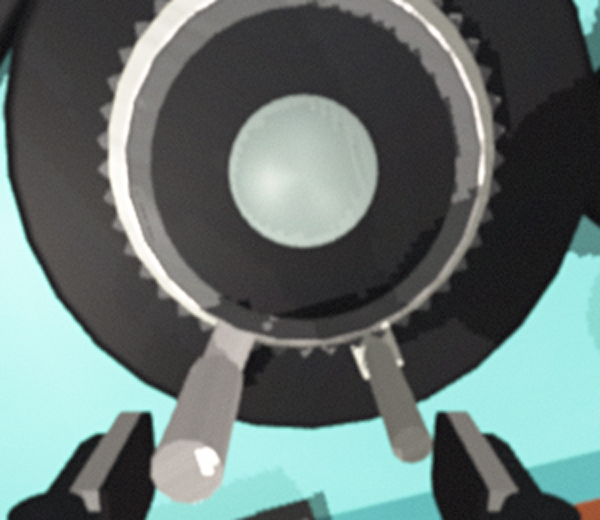

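```bash
cat > m.py <<'E'
from h import *
import sys,pickle
def meas(s,d,f,A0=None,B=None,R=None):
    A_=wray(s,d,*f(*A0),.164);print(A_)
    o=[]
    for p,z in((B,.194),(R,.182)):
        q=wray(s,d,*f(*p),z);
        for c in(A_,A): o.append((np.hypot(*(q-c)).round(4),(np.arctan2(*(q-c)[::-1])-IDX).round(3)))
    print(o)
E
python3 - <<'E'
from m import *
s,d=pickle.load(open("w3.pkl","rb"))
meas(s,d,lambda u,v:(170+(u+.5)/2-.5,40+(v+.5)/2-.5),(303,170),(187,470),(411,443))
# steps: barrel at 0, sep .79->.30
p,y,_=cur();c0,y0=p[:2],y
for sp in np.linspace(.79,.29,26):
    c,yy,w=P(0,sp);print(sp.round(2),delta(c0,y0,c,yy),round(w*1e3,1),round((w*1e3-42.7)/42.6,3));c0,y0=c,yy
E
```

```text
[ 0.53432146 -0.01326711]
[(np.float64(0.0659), np.float64(0.008)), (np.float64(0.065), np.float64(0.009)), (np.float64(0.0657), np.float64(0.788)), (np.float64(0.0651), np.float64(0.799))]
0.79 (np.float64(0.07), np.float64(-0.04), np.float64(0.14)) 63.8 0.495
0.77 (np.float64(-0.02), np.float64(-0.06), np.float64(0.57)) 62.6 0.467
0.75 (np.float64(-0.02), np.float64(-0.06), np.float64(0.57)) 61.3 0.438
0.73 (np.float64(-0.02), np.float64(-0.06), np.float64(0.57)) 60.1 0.409
0.71 (np.float64(-0.02), np.float64(-0.06), np.float64(0.57)) 58.9 0.38
0.69 (np.float64(-0.02), np.float64(-0.06), np.float64(0.57)) 57.6 0.351
0.67 (np.float64(-0.02), np.float64(-0.06), np.float64(0.57)) 56.4 0.322
0.65 (np.float64(-0.02), np.float64(-0.06), np.float64(0.57)) 55.1 0.292
0.63 (np.float64(-0.02), np.float64(-0.06), np.float64(0.57)) 53.9 0.263
0.61 (np.float64(-0.02), np.float64(-0.06), np.float64(0.57)) 52.6 0.233
0.59 (np.float64(-0.02), np.float64(-0.06), np.float64(0.57)) 51.4 0.204
0.57 (np.float64(-0.02), np.float64(-0.06), np.float64(0.57)) 50.1 0.174
0.55 (np.float64(-0.02), np.float64(
[... 294 characters left out ...]
.06), np.float64(0.57)) 43.7 0.024
0.45 (np.float64(-0.01), np.float64(-0.06), np.float64(0.57)) 42.5 -0.006
0.43 (np.float64(-0.01), np.float64(-0.06), np.float64(0.57)) 41.2 -0.036
0.41 (np.float64(-0.01), np.float64(-0.06), np.float64(0.57)) 39.9 -0.066
0.39 (np.float64(-0.01), np.float64(-0.06), np.float64(0.57)) 38.6 -0.097
0.37 (np.float64(-0.01), np.float64(-0.06), np.float64(0.57)) 37.3 -0.127
0.35 (np.float64(-0.01), np.float64(-0.06), np.float64(0.57)) 36.0 -0.158
0.33 (np.float64(-0.01), np.float64(-0.07), np.float64(0.57)) 34.7 -0.188
0.31 (np.float64(-0.01), np.float64(-0.07), np.float64(0.57)) 33.4 -0.219
0.29 (np.float64(-0.01), np.float64(-0.07), np.float64(0.57)) 32.1 -0.249
```

Request:
move_arm --rows '[[[0.07,-0.04,0,0.14,0.495],[-0.02,-0.06,0,0.57,0.467],[-0.02,-0.06,0,0.57,0.438],[-0.02,-0.06,0,0.57,0.409],[-0.02,-0.06,0,0.57,0.38],[-0.02,-0.06,0,0.57,0.351],[-0.02,-0.06,0,0.57,0.322],[-0.02,-0.06,0,0.57,0.292],[0,0,0,0,0.292],[0,0,0,0,0.292]]]'

```text
time_s: 7.05
position: [0.5933, -0.0364, 0.145]
orientation: [[-0.941, 0.337, 0.001], [0.337, 0.941, -0.0], [-0.001, 0.0, -1.0]]
ft_force: [0.6, -1.5, 5.1]
grip_width: 0.0556
gripper_force: 3.6
```

Run:
```python
from h import *
import pickle
p,y,s=cur();c,yy,w=P(0,.65)
print(p,y,s["grip_width"],s["ft_force"],s["gripper_force"],c,yy,w,delta(p[:2],y,c,yy))
d=save("wrist","pics/w4.png");pickle.dump((s,d),open("w4.pkl","wb"))
a=cv2.resize(cv2.imread("pics/w4.png")[40:300,170:470],None,fx=2,fy=2,interpolation=cv2.INTER_CUBIC)
cv2.imwrite("pics/w4c.png",a)
```

```text
[ 0.59333122 -0.03641486  0.14498605] 70.28984224922175 0.05556322887303121 [ 0.63886281 -1.51840014  5.06391322] 3.6421185359358788 [ 0.59339723 -0.03634736] 70.34754762701284 0.055148759733124116 (np.float64(-0.0), np.float64(0.01), np.float64(-0.06))
```

View pics/w4c.png

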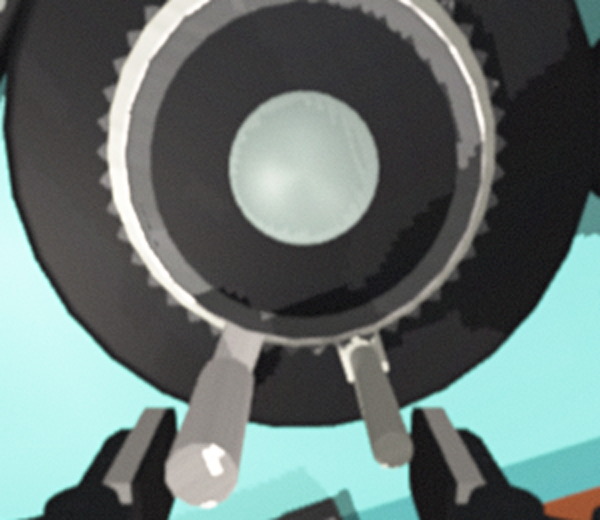

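Run:
```python
from m import *
s,d=pickle.load(open("w4.pkl","rb"))
meas(s,d,lambda u,v:(170+(u+.5)/2-.5,40+(v+.5)/2-.5),(304,168),(203,472),(391,447))
```

```text
[ 0.53457016 -0.01324888]
[(np.float64(0.0653), np.float64(-0.015)), (np.float64(0.0646), np.float64(-0.012)), (np.float64(0.0651), np.float64(0.638)), (np.float64(0.0647), np.float64(0.648))]
```

Request:
move_arm --rows '[[[-0.02,-0.05,0,0.57,0.263],[-0.02,-0.05,0,0.57,0.233],[-0.02,-0.05,0,0.57,0.204],[-0.02,-0.05,0,0.57,0.174],[-0.02,-0.05,0,0.57,0.144],[-0.02,-0.06,0,0.57,0.114],[-0.02,-0.06,0,0.57,0.084],[-0.01,-0.06,0,0.57,0.054],[-0.01,-0.06,0,0.57,0.024],[-0.01,-0.06,0,0.57,-0.006]]]'

```text
time_s: 7.93
position: [0.593, -0.0421, 0.1451]
orientation: [[-0.903, 0.429, 0.001], [0.429, 0.903, -0.0], [-0.001, 0.0, -1.0]]
ft_force: [0.1, 1.0, 5.9]
grip_width: 0.0424
gripper_force: 3.4
```

Request:
move_arm --rows '[[[-0.01,-0.06,0,0.57,-0.036],[-0.01,-0.06,0,0.57,-0.066],[-0.01,-0.06,0,0.57,-0.097],[-0.01,-0.06,0,0.57,-0.127],[-0.01,-0.06,0,0.57,-0.158],[-0.01,-0.06,0,0.57,-0.188],[0,0,0,0,-0.188],[0,0,0,0,-0.188]]]'

```text
time_s: 8.6
position: [0.5917, -0.0456, 0.1449]
orientation: [[-0.876, 0.482, 0.001], [0.482, 0.876, -0.0], [-0.001, 0.0, -1.0]]
ft_force: [1.3, -0.9, 4.5]
grip_width: 0.0346
gripper_force: 3.6
```

Run:
```python
from h import *
import pickle
p,y,s=cur();c,yy,w=P(0,.31)
print(p,y,s["grip_width"],s["ft_force"],s["gripper_force"],c,yy,w,delta(p[:2],y,c,yy))
d=save("wrist","pics/w5.png");pickle.dump((s,d),open("w5.pkl","wb"))
a=cv2.resize(cv2.imread("pics/w5.png")[40:300,170:470],None,fx=2,fy=2,interpolation=cv2.INTER_CUBIC)
cv2.imwrite("pics/w5c.png",a)
```

```text
[ 0.59174405 -0.04562371  0.14492192] 61.188633395526416 0.034593745603397195 [ 1.29908143 -0.87336393  4.45411255] 3.6280616372823715 [ 0.59107864 -0.04721094] 60.60726510978883 0.033378173106430924 (np.float64(-0.02), np.float64(-0.17), np.float64(0.58))
```

View pics/w5c.png

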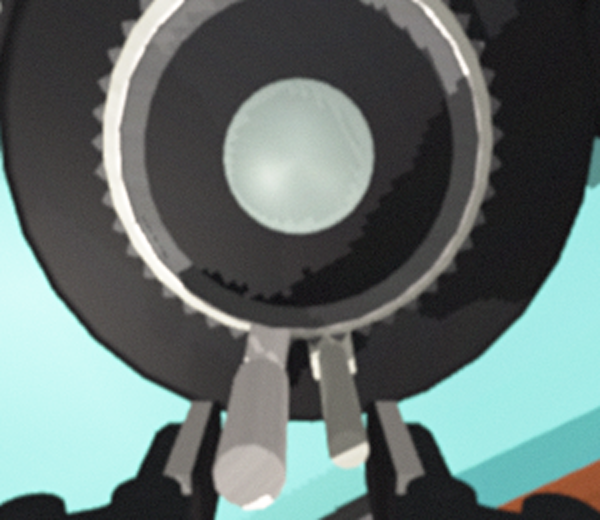

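Run:
```python
from m import *
s,d=pickle.load(open("w5.pkl","rb"))
meas(s,d,lambda u,v:(170+(u+.5)/2-.5,40+(v+.5)/2-.5),(299,156),(250,474),(347,452))
p,y,_=cur();c,yy,w=P(0,.33);print(delta(p[:2],y,c,yy))
```

```text
[ 0.53455042 -0.01316944]
[(np.float64(0.0656), np.float64(0.003)), (np.float64(0.0648), np.float64(0.008)), (np.float64(0.0668), np.float64(0.332)), (np.float64(0.0662), np.float64(0.34))]
(np.float64(-0.01), np.float64(-0.11), np.float64(0.02))
```

Request:
move_arm --rows '[[[-0.01,-0.07,0,0.57,-0.219],[0,-0.05,0,0.2,-0.25],[0,0,0,0,-0.28],[0,0,0,0,-0.3],[0,0,0,0,-0.3],[0,0,0,0,-0.3]]]'

```text
time_s: 9.15
position: [0.5913, -0.0467, 0.1451]
orientation: [[-0.87, 0.494, 0.001], [0.494, 0.87, -0.0], [-0.001, 0.0, -1.0]]
ft_force: [0.6, -1.8, 8.5]
grip_width: 0.0309
gripper_force: 29.5
```

Run:
```python
from h import *
import pickle
p,y,s=cur();c,yy,w=P(0,.30)
print(p,y,s["grip_width"],s["ft_force"],s["gripper_force"],c,yy,w,delta(p[:2],y,c,yy))
d=save("wrist","pics/w6.png");pickle.dump((s,d),open("w6.pkl","wb"))
a=cv2.resize(cv2.imread("pics/w6.png")[40:300,170:470],None,fx=2,fy=2,interpolation=cv2.INTER_CUBIC)
cv2.imwrite("pics/w6c.png",a)
```

```text
[ 0.59130354 -0.04670284  0.14509336] 60.40885887549442 0.030909161963433872 [ 0.63546858 -1.79224159  8.4713063 ] 29.479858875274658 [ 0.59095494 -0.04751573] 60.32078621222342 0.032725833486515095 (np.float64(-0.01), np.float64(-0.09), np.float64(0.09))
```

View pics/w6c.png

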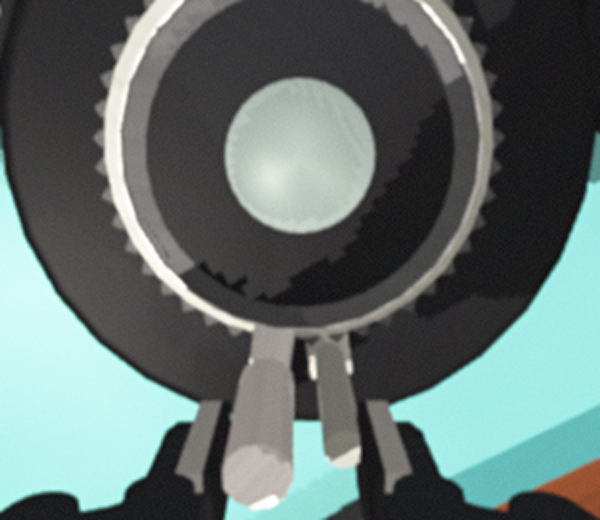

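Run:
```python
from m import *
s,d=pickle.load(open("w6.pkl","rb"))
meas(s,d,lambda u,v:(170+(u+.5)/2-.5,40+(v+.5)/2-.5),(300,155),(257,474),(341,451))
```

```text
[ 0.53448506 -0.01316361]
[(np.float64(0.0657), np.float64(0.009)), (np.float64(0.0648), np.float64(0.013)), (np.float64(0.0666), np.float64(0.295)), (np.float64(0.0659), np.float64(0.302))]
```

Request:
move_arm --rows '[[[0,-0.04,0,0,-0.3],[0,-0.04,0,0,-0.3],[0,0,0,0,-0.3],[0,0,0,0,-0.3]]]'

```text
time_s: 9.53
position: [0.5911, -0.0471, 0.1451]
orientation: [[-0.869, 0.494, 0.001], [0.494, 0.869, 0.0], [-0.001, 0.001, -1.0]]
ft_force: [2.1, 1.3, 8.5]
grip_width: 0.0306
gripper_force: 29.0
```

Request:
move_arm --rows '[[[0,0,0,0,-0.24],[0,0,0,0,-0.2],[0,0,0,0,-0.1],[0,0,0,0,0.1],[0,0,0,0,0.3],[0,0,0,0,0.3],[0,0,0,0,0.3]]]'

```text
time_s: 10.12
position: [0.5904, -0.0473, 0.1446]
orientation: [[-0.87, 0.494, -0.0], [0.494, 0.87, -0.0], [0.0, -0.0, -1.0]]
ft_force: [-0.3, -0.3, -0.4]
grip_width: 0.0554
gripper_force: 0.0
```

Request:
move_arm --rows '[[[0,0,-1,0,0.3],[0,0,-2,0,0.3],[0,0,-3,0,0.3],[0,0,-3,0,0.3],[0,0,-3,0,0.3],[2,0,-2,0,0.3],[3,0,0,0,0.3],[0,0,0,0,0.3],[0,0,0,0,0.3]]]'

```text
time_s: 10.87
position: [0.5463, -0.022, 0.286]
orientation: [[-0.87, 0.493, 0.001], [0.493, 0.87, -0.0], [-0.001, 0.001, -1.0]]
ft_force: [0.4, -0.0, 0.5]
grip_width: 0.0555
gripper_force: 0.0
```

Run:
```python
from m import *
p,y,s=cur();print(p,y,s["ft_force"])
d=save("wrist","pics/w7.png");pickle.dump((s,d),open("w7.pkl","wb"))
T=np.eye(4);T[:3,:3]=s["orientation"];T[:3,3]=s["position"]
M=np.linalg.inv(T@np.array(d["mount"]))
def proj(P):
    q=M[:3,:3]@P+M[:3,3];return (np.array(d["K"])@[q[0],-q[1],-q[2]])[:2]/-q[2]
g=d["pixels"].astype(int).min(2)
for n,a,rr,z in(("B",0,.066,.194),("R",.3,.066,.182),("I",0,.094,.122)):
    u=proj(np.array([*(A+rr*np.array([np.cos(IDX+a),np.sin(IDX+a)])),z])).round().astype(int);print(n,u)
    print(g[u[1]-13:u[1]+14,u[0]-17:u[0]+18][::2] if n=="B" else "")
```

```text
[ 0.54625973 -0.02203172  0.28598921] 60.449271875617946 [ 0.4499241  -0.03521045  0.50383019]
B [307 249]
[[154 143 138 132 124 108  98  79  68  82 105 122 124 120 113 116 113 113
  117 116 117 119 117 120 122 117 100  60  37  32  37  36  44  69  91]
 [157 162 156 157 158 152 154 156 153 144 142 128 118 114 113 109 111 112
  113 110 115 118 118 117 119 121 109  76  57  57  49  47  52  76  91]
 [158 158 159 158 156 154 155 159 157 157 145 125 123 146 171 188 194 206
  202 188 172 152 132 119 119 133 140 140 141 139 132 132 132 133 157]
 [157 160 163 157 155 157 154 157 152 153 162 182 226 246 251 250 251 250
  251 250 250 248 239 200 153 138 145 151 153 154 155 153 153 172 206]
 [155 155 157 162 158 156 155 152 156 187 230 248 251 250 250 250 250 249
  249 250 248 249 248 244 235 190 157 149 154 153 155 150 148 169 205]
 [158 159 158 157 156 155 154 155 177 232 247 251 250 250 250 250 250 249
  248 247 246 246 247 247 247 237 200 154 151 155 151 152 147 151 163]
 [157 158 158 158 157 156 155 159 193 242 249 251 250 250 250 250 249 248
  246 247 247 247 246 247 247 241 217 164 153 151
[... 362 characters left out ...]
239 243 246 247 248 247
  247 247 247 245 240 227 194 162 150 151 152 151 153 153 149 150 149]
 [159 159 155 158 154 156 155 156 156 155 154 155 161 167 187 213 232 231
  227 222 206 192 168 150 154 150 151 153 153 150 154 149 152 153 150]
 [157 158 156 159 151 154 156 155 156 154 156 153 154 151 154 152 152 156
  152 152 146 151 151 153 150 148 152 151 149 151 153 148 153 151 148]
 [157 155 155 155 151 155 153 154 154 156 156 151 154 159 155 155 150 153
  157 154 155 150 152 151 150 148 153 153 149 150 151 149 148 153 151]
 [155 157 154 153 157 155 152 154 153 154 151 152 155 153 153 155 151 152
  154 152 151 151 149 153 151 151 150 149 148 152 152 148 151 144 139]]
R [329 243]

I [306 244]
```

Run:
```python
from m import *
s,d=pickle.load(open("w7.pkl","rb"))
g=d["pixels"].astype(int).min(2)
ys,xs=np.nonzero(g[235:262,290:322]>205);u,v=290+xs.mean(),235+ys.mean()
q=wray(s,d,u,v,.194)-A;print(u,v,np.hypot(*q),np.arctan2(q[1],q[0])-IDX)
print(g[232:254:2,317:345])
```

```text
307.1861471861472 248.3160173160173 0.06581623824741807 -0.0030831935398870636
[[ 64  38  39  39  39  55  68  88  86  88  89  88  86  90  90  89  62  39
   39  36  41  39  37  38  36  41  35  37]
 [ 64  38  41  40  40  55  75  96  94  91  87  88  82  88  90  84  63  47
   33  33  33  34  29  29  32  30  33  44]
 [ 60  37  32  37  36  44  69  91  94  87  89  86  88  86  86  82  67  44
   38  43  46  59  66  80  87  95 114 128]
 [ 76  57  57  49  47  52  76  91 102 119 140 150 149 140 127 111 107 112
  123 128 132 140 144 141 147 149 149 150]
 [140 141 139 132 132 132 133 157 182 203 214 214 211 208 206 184 174 152
  146 149 149 151 148 150 145 150 148 147]
 [151 153 154 155 153 153 172 206 215 218 218 217 214 215 212 212 210 179
  152 147 148 147 145 148 145 147 147 147]
 [149 154 153 155 150 148 169 205 220 220 219 217 213 212 211 209 210 177
  153 145 147 149 146 148 146 143 149 145]
 [154 151 155 151 152 147 151 163 195 213 212 212 210 207 211 199 174 153
  146 148 149 147 149 148 145 145 148 146]
 [164 153 151 154 150 153 153 150 153 157 167 173 171 167 164 153 146 148
  150 146 148 149 151 150 145 145 147 149]
 [159 152 154 151 149 151 153 151 150 151 148 150 150 151 152 153 149 151
  149 146 151 145 153 147 149 150 144 148]
 [149 153 155 149 151 153 150 151 155 149 150 150 149 152 146 150 147 150
  149 147 152 149 146 150 145 143 148 151]]
```

Barrel −0.003 rad; the ring post top is centred at (329, 243), as predicted for the tight position.

```bash
python3 -c "
from plant import r
print(r.job_done())"
```

```text
the job is handed in; nothing more can be done
None
```

The job is handed in: the pointer stands on the index (measured −0.003 rad, earlier readings within about 0.015 rad while tightening), the lock ring is tight at its stop, and the arm is clear; I did not re-check the other things on the table with a final picture.

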